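# Scrub the icing beaker with the bottle brush

### The job

Take the long bottle brush off its forked hanger and scrub out the inside of the tall metal beaker: three times push the bristles all the way down to the bottom, and after the first and the second time draw them up until they show above the rim, holding the brush by its handle and never ramming the beaker or tipping it. Then hang the brush back in the fork by its collar, upright, and let it go, leaving the beaker standing where it was and everything else on the table alone.

Things in the scene. Friction and masses are not known exactly. Their poses are not given: they have to be found in the camera images.
- brush_handle (a point): Long bottle brush, 208 mm, 110 g, loose, round about its axis, hung upright (handle up) in the hanger's fork. This point is on its axis in the light wooden handle, which is 22 mm across and reaches from 34 mm below the point to 42 mm above it; just below the handle is the wooden collar, 32 mm across and 7 mm high, by which it hangs. z runs from tip to handle.
- brush_tip (a point): Lower end of the bristles, on the brush's axis, 166 mm below brush_handle. Cream bristle head 60 mm long from here up, drawn 53 mm across; its outer bristles are soft and yield, a core 44 mm across is firm. Above it a bare steel stem 10 mm across, from 60 to 125 mm above the tip, then the collar (125 to 132 mm).
- hanger_seat (a point): Fixed forked hanger: point on the slot's centre line at the top of the steel fork, 155 mm above the table. The 16 mm wide slot opens along the point's own -x; its prongs (11 mm wide, 8 mm thick) end 28 mm in front in upturned ends 4 mm high; the slot's closed end is 18 mm behind (+x). Hung, the brush's stem stands at this point, its collar's underside rests at this height. z up.
- beaker_floor (a point): Tall, straight, plain steel beaker, loose, 400 g, standing upright: 68 mm outside and 60 mm inside diameter (4 mm wall), 111 mm tall, open at the top, no handle. This point is the centre of the inner floor, 6 mm above the table; z runs up its axis. The inside is 105 mm deep.
- beaker_mouth (a point): Centre of the beaker's open mouth at the rim, 105 mm above beaker_floor.
- mug: White ceramic mug, 82 mm across and 78 mm tall, lower and wider than the beaker, with a handle on its +y side; loose bystander. Origin at the centre of its underside.
- jar: Closed glass jar with steel cap, 60 mm across, 85 mm tall, loose bystander. Origin at the centre of its underside.
- cutter: Round aluminium cookie cutter, 70 mm across, 28 mm tall, loose bystander. Origin at the centre of its underside.
- cookie_a: Iced gingerbread biscuit, 50 mm across and 8 mm thick, lying flat on the table to the left (+y), loose bystander. Origin at the centre of its underside.
- cookie_b: Iced gingerbread biscuit, 50 mm across and 8 mm thick, lying flat on the table to the right (-y), loose bystander. Origin at the centre of its underside.
- brush: The whole brush; origin at the bristle tip, the same point as brush_tip, z towards the handle.
- hanger: The whole hanger: dark wooden base 115 x 110 mm, 10 mm thick, dark post 30 mm wide at the back (+x), its near face 42 mm behind the slot point. The bristles do not fit through the slot: the collar is raised over the upturned ends and the brush drawn out along -x until the bristles clear the prongs. Origin on the table straight below hanger_seat.
- beaker: The beaker itself; origin at the centre of its underside, on the table, 6 mm below beaker_floor.
Mind the look-alikes: they are no part of the job. What is shaped like the brush but blue or purple is not meant.

How it is judged (in metres and radians):
On the way, in this order (a step that is already met when the one before it is completed fails the run):
1. the held brush's tip is down at the beaker's bottom, within 15 mm of the inner floor, for the first time (horizontal distance between brush_tip and beaker_floor below 0.03 m and z of brush_tip in the frame of beaker_floor between -0.004 and 0.015 m and contact force between the fingers and brush above 0.5 N), for 0.05 s.
2. the held brush's tip has been drawn up at least 40 mm above the inner floor after the first time (z of brush_tip in the frame of beaker_floor above 0.04 m and contact force between the fingers and brush above 0.5 N), for 0.05 s.
3. the held brush's tip is down at the beaker's bottom, within 15 mm of the inner floor, for the second time (all of step 1), for 0.05 s.
4. the held brush's tip has been drawn up at least 40 mm above the inner floor after the second time (all of step 2), for 0.05 s.
5. the held brush's tip is down at the beaker's bottom, within 15 mm of the inner floor, for the third time (all of step 3), for 0.05 s.
At the end, for the whole second after the job is handed in: Brush hangs released by its collar in the fork: upright within 0.2 rad, tip 117 to 132 mm below the seat, handle within 20 and tip within 25 mm of it sideways, under 0.08 m/s, its weight on the hanger. Beaker upright on the table within 0.1 rad and 40 mm of its start (horizontal distance between brush_handle and hanger_seat below 0.02 m and horizontal distance between brush_tip and hanger_seat below 0.025 m and z of brush_tip in the frame of hanger_seat between -0.132 and -0.117 m and angle between brush_tip's own z axis and vertical below 0.2 rad and contact force between brush and hanger above 0.3 N and linear speed of brush below 0.08 m/s and angle between beaker_floor's own z axis and vertical below 0.1 rad and height (world z) of beaker_floor below 0.012 m and distance of beaker_floor from where it was at the start of the episode below 0.04 m); the robot touches nothing.
It fails at once if the beaker is tipped by more than 0.35 rad (angle between beaker_floor's own z axis and vertical above 0.35 rad).
It fails at once if the beaker is rammed by the brush or gripper with more than 45 N (contact force between any of brush, the arm, the fingers and beaker above 45 N).
It fails at once if the mug, jar, cookie cutter or a biscuit is moved more than 30 mm (distance of any of mug, jar, cutter, cookie_a, cookie_b from where it was at the start of the episode above 0.03 m).
It also fails if it takes over 61 s, if anything falls off the work surface, if the arm or the gripper's body presses on something with over 40 N, if the wrist force passes 120 N, or if a joint passes its speed limit or range.

### The arm

A 6-joint arm with a two-finger parallel gripper is mounted at the origin on the work surface. World frame = base frame: x ahead of the robot, y to its left, z up, the work surface at z = 0. Lengths are in m, angles in degrees, forces in N, time in s.
With the tool pointing down it reaches from about 0.4 to 0.825 m from the base axis. Payload 7 kg.
Tool frame: the origin (TCP) lies on the centre line of the jaws, within the pads' length; the fingertips stand 14 mm ahead of it and the grasp point (between the pads) lies 5 mm behind it; z points along the fingers, x is the direction in which the jaws open and shut, and the axes are right-handed (so a half turn about z gives the same grasp; the last joint's range is limited). The gripper opens to 88 mm and grips with 3 to 60 N. Pads are 19 mm wide; open, the fingers measure 130 mm over their backs; the gripper's body (78 mm by 193 mm) begins 47 mm behind the grasp point.
Start: joints at [-58.264, 20.546, 0.682, 0, -70.136, -16.507], TCP at [0.177, -0.651, 0.241] pointing down, gripper open.
Joint ranges: [-176.03, 176.03], [-82.01, 121.73], [-58.28, 71.71], [-173.87, 95.51], [-174.79, -0.11], [-173.66, 173.66]. Speed limits (degrees/s): [136.94, 136.94, 172.46, 180, 180, 180].

### API

Orientations are given as [roll, pitch, yaw] about the fixed x, y, z axes, in that order (R = Rz(yaw) Ry(pitch) Rx(roll)).
In Python, from plant import * gives the robot as it stands.
- The arm moves only by the shell command python3 -m handwheel 'ROWS' [OPENING]. ROWS is JSON, a list of rows, each a list of 2 entries, a list of its own where there are three numbers: the shift along the tool's x, y, z each as a share of 0.2 m, from -1 to 1, then the turn, a rotation vector about the tool's x, y, z each as a share of 360 degrees, from -1 to 1. In form: [[[tx, ty, tz], [ax, ay, az]], ...]. A call has 1 to 5 rows; each row is the pose to reach, as a shift and turn from the pose commanded when the call began, along the tool's axes at that moment, turning the shorter way round; what a row does not reach only later rows make up. A row lasts 1/12 s, in which the tool goes at most 41.7 mm and 7.16 degrees, less where a joint would pass 70% of its speed; a pose out of reach is approached as far as the arm can. A call with a number of a shift or a turn outside -1 to 1 is refused whole. A call with a gripper value outside its range is refused whole. OPENING is the closure, from -1 (fully open) to 1 (shut), set as the call begins (- or left out, the last holds). The fingers move at their own pace and stop on an object; the grip force is fixed at half the most. Time passes only in rows, so rows that repeat a pose let the fingers close. It gives the time, the measured TCP pose, the force and the opening at its end, in the units of the state.
- get_obs(): the state, without advancing time (a new reading comes with each control period).
- snapshot(name): name is "scene" or "top" or "wrist"; returns a dict with "color" (384x512x3 uint8, red, green, blue), "z_map" (384x512 float32, m along the optical axis (not along the pixel's ray), 0 where there is no reading), "intrinsics" (3x3 intrinsics, pixels), "rvec" (rotation vector, rad) and "tvec" (3), from world to camera coordinates, as OpenCV has them. Camera axes: x right, y down, z forward; pixel columns grow to the right and rows downward; lengths in m; the calibration is good to about 2 mm. A picture is of the moment at which its call begins.
- close_job(): hands the job in, once; it reports no verdict.
The state is a dict: "clock": time; "joint_pos": joint angles; "qvel": joint speeds; "tau": joint torques, N m; "tool_pos": TCP position; "orientation": TCP orientation; "force": force on the tool from outside, world axes, zero at the start; "moment": the same for the moment, N m; "opening": finger opening in m.
Only numpy, scipy, OpenCV 4.12 (cv2) and the standard library are available. Lean on these libraries where they do the work, as an engineer would, in place of code of your own. Each camera call takes 0.05 s, during which the arm holds its last target. There are 200 camera calls.

## Working session

There is one attempt and no reset: what is moved stays moved. The work goes in short steps, Python scripts to look and compute and a shell command to move; the robot and the scene stay as the last step left them, time stands still between calls to the robot, and variables do not carry over. Pictures are saved under pics/ and viewed, about 8 in all and at most 12, crops included, and the job is handed in when it is done.

```bash
mkdir -p pics; ls
cat > h.py <<'E'
from plant import *
import numpy as np, cv2
def cam(s):
    R=cv2.Rodrigues(np.array(s["rvec"],float))[0]; return R,np.array(s["tvec"],float).ravel(),np.array(s["intrinsics"],float)
def cloud(s):
    R,t,K=cam(s); z=s["z_map"]; v,u=np.mgrid[:z.shape[0],:z.shape[1]]
    P=np.stack([(u-K[0,2])/K[0,0]*z,(v-K[1,2])/K[1,1]*z,z],-1)
    W=(P-t)@R; W[z==0]=np.nan; return W
def save(s,n): cv2.imwrite("pics/"+n,s["color"][...,::-1])
E
python3 - <<'E'
from h import *
for n in("scene","top"):
    s=snapshot(n);save(s,n+"0.png");np.savez("/tmp/"+n+"0.npz",**s)
    R,t,K=cam(s);print(n,-R.T@t,R[2])
print(get_obs())
E
```

```text
pics
scene [1.03749685 0.23201962 1.01744178] [-0.50236354 -0.20160154 -0.8408256 ]
top [0.38579889 0.01560558 0.89165813] [ 0.18677434 -0.0205422  -0.98218805]
{'clock': 0.1, 'joint_pos': array([-5.82658843e+01,  2.05878536e+01,  6.36992426e-01, -1.65986564e-02,
       -7.01350874e+01, -1.65071414e+01]), 'qvel': array([-0.03584934, -0.10813515,  0.16713831,  0.04711481,  0.00822736,
       -0.07953766]), 'tau': array([-6.38040674e-04, -5.84164345e+01,  2.93754065e+01,  7.01557070e+00,
        1.01825219e-02, -5.01000056e-05]), 'tool_pos': array([ 0.1771409 , -0.65089928,  0.23969861]), 'orientation': array([-1.79990538e+02, -8.68400634e-02,  1.05221315e+02]), 'force': array([-0.51714979,  0.79556998,  1.01929635]), 'moment': array([ 0.0352701 ,  0.03472751, -0.04846232]), 'opening': 0.08793542716296238}
```

View pics/scene0.png

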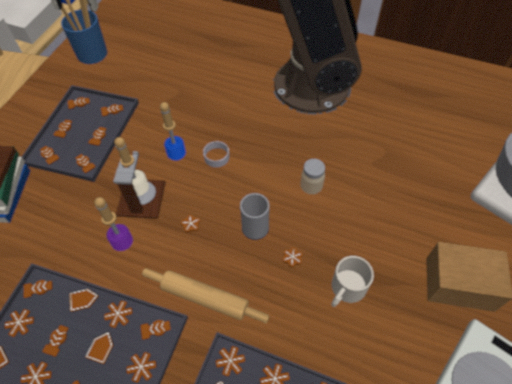

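View pics/top0.png

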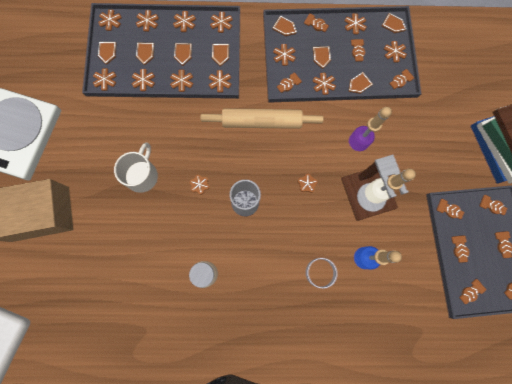

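Scene shows the hung brush with cream bristles at (123,145)–(145,190), a blue standing brush at (172,130) and a purple one at (110,220). The beaker is at (255,215). Top shows the hung brush handle at (405,175) and bristles at (372,193), purple at (375,125), blue at (380,257), the beaker at (245,198), and the mug, jar, ring and biscuits around it. The cream-bristled brush in the hanger is the one I want, at top pixel (405,175).

Run:
```python
from h import *
from scipy.optimize import least_squares
S={n:dict(np.load(f"/tmp/{n}0.npz")) for n in("scene","top")}
W={n:cloud(S[n]) for n in S}
def circ(P):
    f=lambda p:np.hypot(P[:,0]-p[0],P[:,1]-p[1])-p[2]
    r=least_squares(f,[*P[:,:2].mean(0),.03],loss="soft_l1",f_scale=.002);return r.x.round(4),len(P)
box={"scene":(slice(130,225),slice(95,175)),"top":(slice(145,230),slice(335,425))}
bk={"scene":(slice(185,245),slice(232,280)),"top":(slice(172,222),slice(222,268))}
for n in S:
    w=W[n][bk[n]].reshape(-1,3); r=w[(w[:,2]>.104)&(w[:,2]<.118)]
    print(n,"beaker rim",circ(r),r[:,2].mean(), "top z",np.nanmax(w[:,2]))
    w=W[n][box[n]]; c=S[n]["color"][box[n]].astype(int); w=w.reshape(-1,3); c=c.reshape(-1,3)
    for lo in np.arange(0,.25,.01):
        m=(w[:,2]>lo)&(w[:,2]<=lo+.01)
        if m.sum()>4:
            print(n,round(lo,3),m.sum(),w[m].min(0)[:2].round(3),w[m].max(0)[:2].round(3),"med",np.median(w[m],0)[:2].round(3),np.median(c[m],0))
    # steel fork: grey, z .145-.16
    g=(abs(c[:,0]-c[:,2])<25)&(w[:,2]>.146)&(w[:,2]<.163)
    if g.sum()>5: print(n,"fork",g.sum(),cv2.minAreaRect(w[g][:,:2].astype(np.float32)))
    base=(w[:,2]>.006)&(w[:,2]<.014)
    print(n,"base",cv2.minAreaRect(w[base][:,:2].astype(np.float32)))
# others
T=W["top"]
for nm,(u,v) in dict(mug=(137,172),jar=(202,275),cutter=(322,272),ca=(200,184),cb=(308,183),purple=(385,113),blue=(396,257),pin=(262,118)).items():
    print(nm,T[v,u].round(3))
big=[]
for n in S: 
    b=box[n];im=cv2.resize(np.ascontiguousarray(S[n]["color"][b][...,::-1]),(380,420),interpolation=cv2.INTER_CUBIC);big.append(im)
cv2.imwrite("pics/crop1.png",np.hstack(big))
```

```text
scene beaker rim (array([0.5342, 0.0204, 0.0318]), 190) 0.10928453411857764 top z 0.11577532430075513
scene 0.0 2643 [ 0.322 -0.526] [ 0.669 -0.175] med [ 0.5   -0.341] [119.  76.  44.]
scene 0.01 742 [ 0.382 -0.522] [ 0.629 -0.222] med [ 0.538 -0.285] [85.  56.  49.5]
scene 0.02 81 [ 0.39  -0.492] [ 0.614 -0.26 ] med [ 0.491 -0.282] [52. 58. 63.]
scene 0.03 47 [ 0.416 -0.29 ] [ 0.612 -0.259] med [ 0.603 -0.272] [48. 31. 23.]
scene 0.04 76 [ 0.416 -0.289] [ 0.613 -0.256] med [ 0.567 -0.27 ] [ 51.   66.  148.5]
scene 0.05 162 [ 0.379 -0.292] [ 0.671 -0.256] med [ 0.421 -0.273] [ 48.  71. 157.]
scene 0.06 78 [ 0.388 -0.288] [ 0.672 -0.26 ] med [ 0.569 -0.271] [ 65.  72. 117.]
scene 0.07 83 [ 0.396 -0.289] [ 0.612 -0.262] med [ 0.57 -0.27] [126. 120. 124.]
scene 0.08 172 [ 0.4   -0.301] [ 0.612 -0.261] med [ 0.557 -0.278] [196.  188.5 170. ]
scene 0.09 79 [ 0.397 -0.296] [ 0.612 -0.261] med [ 0.557 -0.277] [109.  91.  91.]
scene 0.1 52 [ 0.399 -0.289] [ 0.695 -0.261] med [ 0.605 -0.267] [57.  31.5 20.5]
scene 0.11 36 [ 0.4   -0.287] [ 0.613 -0.261] med [ 0.606 -0.27 ] [50. 29. 18.]
scen
[... 3054 characters left out ...]
  78.]
top 0.21 24 [ 0.542 -0.293] [ 0.562 -0.281] med [ 0.548 -0.284] [122. 107.  89.]
top 0.22 38 [ 0.542 -0.3  ] [ 0.562 -0.28 ] med [ 0.548 -0.284] [133. 115.  87.]
top 0.23 92 [ 0.542 -0.299] [ 0.562 -0.282] med [ 0.552 -0.29 ] [193.5 160.  117. ]
top fork 547 ((0.5668396353721619, -0.2878885269165039), (0.08534462749958038, 0.04137667268514633), 17.80649185180664)
top base ((0.590849757194519, -0.27896595001220703), (0.18130719661712646, 0.11021455377340317), 18.16781234741211)
mug [0.606 0.289 0.007]
jar [0.359 0.11  0.085]
cutter [ 0.364 -0.168  0.002]
ca [0.577 0.131 0.006]
cb [ 0.582 -0.138  0.009]
purple [ 0.686 -0.264  0.204]
blue [ 0.398 -0.265  0.209]
pin [ 0.736 -0.021  0.047]
```

View pics/crop1.png

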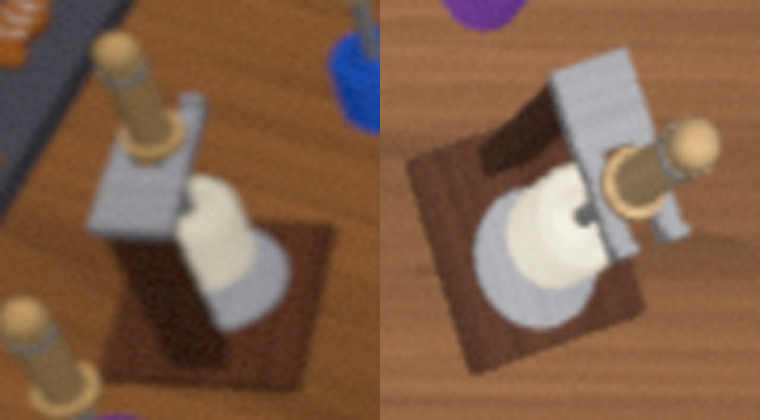

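The crop confirms it: cream bristles and a natural wood handle sit in the fork. The fork centre line and the handle top agree on a seat at about (0.553,-0.291), with the slot axis at 18° and opening toward (-0.95,-0.31). The beaker is at (0.533,0.020) with its rim at 0.110, which fits the sizes given.

```bash
cat >> h.py <<'E'
from scipy.spatial.transform import Rotation as Ro
def go(*targets,yaw=108):
    o=get_obs();R=Ro.from_euler("xyz",o["orientation"],degrees=True)
    for p in targets:
        d=R.inv().apply(np.array(p)-o["tool_pos"])/.2
        a=(R.inv()*Ro.from_euler("xyz",[180,0,yaw],degrees=True)).as_rotvec()/(2*np.pi)
        print(p,"shift",d.round(3),"turn",a.round(4),"mm",(np.linalg.norm(d)*200).round())
E
python3 -c "
from h import *
go([.30,-.53,.30],[.553,-.291,.30])"
```

```text
[0.3, -0.53, 0.3] shift [ 0.422  0.751 -0.301] turn [-0.     -0.0002 -0.0077] mm 183.0
[0.553, -0.291, 0.3] shift [ 1.243  2.286 -0.3  ] turn [-0.     -0.0002 -0.0077] mm 524.0
```

```bash
python3 -m handwheel '[[[0.1,0.18,-0.3],[0,0,-0.0077]],[[0.42,0.75,-0.3],[0,0,-0.0077]],[[0.42,0.75,-0.3],[0,0,-0.0077]],[[0.42,0.75,-0.3],[0,0,-0.0077]],[[0.42,0.75,-0.3],[0,0,-0.0077]]]' -1
python3 -c "
from h import *
go([.42,-.415,.30],[.553,-.291,.30])"
```

```text
clock: 0.52
tool_pos: [0.3018, -0.5286, 0.3012]
orientation: [180.0, 0.0, 108.1]
force: [0.5, -0.2, 0.5]
opening: 0.0877
[0.42, -0.415, 0.3] shift [0.357 0.738 0.007] turn [0.0001 0.0001 0.0001] mm 164.0
[0.553, -0.291, 0.3] shift [0.74  1.562 0.007] turn [0.0001 0.0001 0.0001] mm 346.0
```

```bash
python3 -m handwheel '[[[0.36,0.74,0],[0,0,0]],[[0.36,0.74,0],[0,0,0]],[[0.36,0.74,0],[0,0,0]],[[0.36,0.74,0],[0,0,0]]]'
python3 -m handwheel '[[[0.37,0.82,0],[0,0,0]],[[0.37,0.82,0],[0,0,0]],[[0.37,0.82,0],[0,0,0]],[[0.37,0.82,0],[0,0,0]],[[0.37,0.82,0],[0,0,0]]]'
python3 - <<'E'
from h import *
go([.553,-.2915,.30],[.553,-.2915,.195])
s=snapshot("wrist");save(s,"wrist1.png")
W=cloud(s);c=s["color"].astype(int)
m=(W[...,2]>.225)&(W[...,2]<.25)
w=W[m];q=np.hypot(w[:,0]-.553,w[:,1]+.29)<.04;print(q.sum(),w[q].min(0),w[q].max(0),np.median(w[q],0))
E
```

```text
clock: 0.85
tool_pos: [0.4195, -0.4147, 0.3004]
orientation: [-180.0, -0.0, 108.0]
force: [0.5, -1.0, -0.3]
opening: 0.0874
clock: 1.27
tool_pos: [0.5547, -0.292, 0.2996]
orientation: [-180.0, -0.0, 108.2]
force: [0.0, -1.2, 0.0]
opening: 0.0877
[0.553, -0.2915, 0.3] shift [ 0.005 -0.007 -0.002] turn [-0.     -0.0001  0.0005] mm 2.0
[0.553, -0.2915, 0.195] shift [ 0.004 -0.007  0.523] turn [-0.     -0.0001  0.0005] mm 105.0
579 [ 0.541132   -0.30312883  0.22505786] [ 0.56172532 -0.28167161  0.23947613] [ 0.5494543  -0.29321852  0.23504801]
```

View pics/wrist1.png

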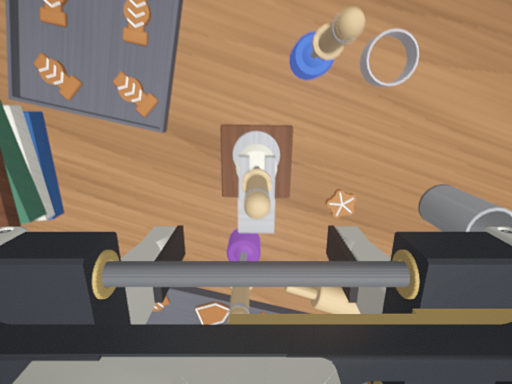

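The wrist view shows the cream brush's handle at (257,200), centred between the jaws. The purple brush at (245,245) is clear of the fingers. Descending.

```bash
python3 -m handwheel '[[[0.005,-0.012,0.1],[0,0,0]],[[0.005,-0.012,0.25],[0,0,0]],[[0.005,-0.012,0.4],[0,0,0]],[[0.005,-0.012,0.525],[0,0,0]],[[0.005,-0.012,0.525],[0,0,0]]]'
python3 -m handwheel '[[[0,0,0],[0,0,0]],[[0,0,0],[0,0,0]],[[0,0,0],[0,0,0]],[[0,0,0],[0,0,0]],[[0,0,0],[0,0,0]]]' 1
python3 -m handwheel '[[[0,0,0],[0,0,0]],[[0,0,0],[0,0,0]],[[0,0,0],[0,0,0]],[[0,0,0],[0,0,0]],[[0,0,0],[0,0,0]]]' 1
```

```text
clock: 1.73
tool_pos: [0.5457, -0.2942, 0.1896]
orientation: [-179.6, -0.3, 107.9]
force: [-0.9, 0.5, -0.8]
opening: 0.0875
clock: 2.15
tool_pos: [0.5495, -0.2956, 0.197]
orientation: [179.9, 0.1, 108.0]
force: [0.5, -0.2, 0.9]
opening: 0.0599
clock: 2.57
tool_pos: [0.549, -0.2953, 0.1955]
orientation: [-180.0, -0.0, 108.0]
force: [-0.2, 0.0, -0.7]
opening: 0.0267
```

```bash
python3 -m handwheel '[[[0,0,0],[0,0,0]],[[0,0,0],[0,0,0]],[[0,0,0],[0,0,0]],[[0,0,0],[0,0,0]]]' 1
python3 -m handwheel '[[[0,0,-0.02],[0,0,0]],[[0,0,-0.04],[0,0,0]],[[0,0,-0.055],[0,0,0]],[[0,0,-0.055],[0,0,0]],[[0,0,-0.055],[0,0,0]]]'
python3 - <<'E'
from h import *
print(get_obs())
s=snapshot("scene");save(s,"sc2.png");W=cloud(s)
for lo in np.arange(.03,.18,.01):
    m=(W[...,2]>lo)&(W[...,2]<=lo+.01)&(np.hypot(W[...,0]-.55,W[...,1]+.29)<.035);w=W[m]
    if m.sum()>4: print(lo.round(2),m.sum(),w.min(0).round(3),w.max(0).round(3))
E
```

```text
clock: 2.9
tool_pos: [0.5489, -0.2953, 0.1954]
orientation: [-180.0, -0.0, 108.0]
force: [-0.9, 0.4, -1.1]
opening: 0.0216
clock: 3.32
tool_pos: [0.5491, -0.2954, 0.207]
orientation: [180.0, 0.0, 108.0]
force: [-0.0, 0.0, -0.8]
opening: 0.0219
{'clock': 3.3167, 'joint_pos': array([-1.03620701e+01,  1.70361322e+01, -8.93183616e+00, -2.93966451e-04,
       -6.39908212e+01, -6.16385415e+01]), 'qvel': array([-0.04373125,  0.36692376, -0.37149475, -0.10971272,  0.10918965,
        0.06373414]), 'tau': array([ 1.72208460e-03, -5.29868352e+01,  2.86547148e+01,  6.92617223e+00,
       -7.79418857e-02,  4.03615022e-04]), 'tool_pos': array([ 0.54913467, -0.29538761,  0.20696423]), 'orientation': array([1.79963610e+02, 1.93437669e-02, 1.07999253e+02]), 'force': array([-0.03828714,  0.03700984, -0.79385592]), 'moment': array([ 0.00147597,  0.02365997, -0.00904741]), 'opening': 0.021892537661214552}
0.05 22 [ 0.548 -0.284  0.055] [ 0.575 -0.268  0.06 ]
0.06 29 [ 0.536 -0.282  0.06 ] [ 0.574 -0.269  0.07 ]
0.07 28 [ 0.539 -0.281  0.072] [ 0.575 -0.266  0.08 ]
0.08 38 [ 0.537 -0.282  0.08 ] [ 0.575 -0.268  0.09 ]
0.09 103 [ 0.528 -0.298  0.09 ] [ 0.574 -0.268  0.1  ]
0.1 40 [ 0.53  -0.293  0.1  ] [ 0.573 -0.27   0.104]
0.14 23 [ 0.521 -0.3    0.141] [ 0.572 -0.266  0.15 ]
0.15 192 [ 0.52  -0.309  0.15 ] [ 0.585 -0.265  0.16 ]
0.16 18 [ 0.522 -0.299  0.16 ] [ 0.569 -0.278  0.17 ]
0.17 65 [ 0.541 -0.308  0.17 ] [ 0.569 -0.279  0.179]
```

The handle is gripped at 21.9 mm and the brush has lifted 11 mm with it. Drawing it out along the slot (tool -y), then up.

```bash
python3 -m handwheel '[[[0,-0.08,0],[0,0,0]],[[0,-0.18,0],[0,0,0]],[[0,-0.29,0],[0,0,0]],[[0,-0.4,0],[0,0,0]],[[0,-0.4,0],[0,0,0]]]'
python3 -m handwheel '[[[0,0,-0.12],[0,0,0]],[[0,0,-0.3],[0,0,0]],[[0,0,-0.5],[0,0,0]],[[0,0,-0.68],[0,0,0]],[[0,0,-0.68],[0,0,0]]]'
python3 -m handwheel '[[[0,0,0],[0,0,0]],[[0,0,0],[0,0,0]]]'
cat >> h.py <<'E'
def slices(zs,c,r=.04,names=("scene","top")):
    for n in names:
        s=snapshot(n);W=cloud(s);save(s,n+"_last.png")
        for lo in zs:
            m=(W[...,2]>lo)&(W[...,2]<=lo+.01)&(np.hypot(W[...,0]-c[0],W[...,1]-c[1])<r);w=W[m]
            if m.sum()>4: print(n,round(lo,3),m.sum(),w.min(0).round(3)[:2],w.max(0).round(3)[:2],"mid",((w.min(0)+w.max(0))/2)[:2].round(4))
E
python3 - <<'E'
from h import *
o=get_obs();print(o["tool_pos"],o["opening"])
slices(np.arange(.14,.31,.01),o["tool_pos"])
go([.533,.02,.345],[.533-.004,.019,.345])
E
```

```text
clock: 3.78
tool_pos: [0.4691, -0.3206, 0.2065]
orientation: [-179.9, -0.1, 107.9]
force: [-0.4, 0.1, -0.4]
opening: 0.0215
clock: 4.2
tool_pos: [0.4747, -0.3219, 0.351]
orientation: [179.5, 0.5, 108.0]
force: [0.8, -1.4, 0.8]
opening: 0.0213
clock: 4.37
tool_pos: [0.4725, -0.3198, 0.3422]
orientation: [180.0, -0.0, 108.0]
force: [-0.8, -0.6, -1.8]
opening: 0.0212
[ 0.47245269 -0.3197976   0.34219797] 0.021178393923739085
scene 0.18 9 [ 0.481 -0.315] [ 0.5   -0.297] mid [ 0.4903 -0.306 ]
scene 0.19 72 [ 0.459 -0.334] [ 0.504 -0.292] mid [ 0.4813 -0.3129]
scene 0.2 65 [ 0.458 -0.337] [ 0.503 -0.291] mid [ 0.4808 -0.314 ]
scene 0.21 73 [ 0.461 -0.336] [ 0.503 -0.292] mid [ 0.4818 -0.3138]
scene 0.22 66 [ 0.45  -0.345] [ 0.503 -0.292] mid [ 0.4763 -0.3185]
scene 0.23 269 [ 0.451 -0.344] [ 0.503 -0.292] mid [ 0.4768 -0.3181]
scene 0.24 15 [ 0.475 -0.336] [ 0.483 -0.313] mid [ 0.479  -0.3244]
scene 0.25 15 [ 0.474 -0.32 ] [ 0.482 -0.312] mid [ 0.4782 -0.3161]
scene 0.26 16 [ 0.472 -0.322] [ 0.482 -0.313] mid [ 0.477  -0.3176]
scene 0.27 15 [ 0.475 -0.32 ] [ 0.483 -0.312] mid [ 0.4791 -0.3163]
scene 0.28 14 [ 0.475 -0.321] [ 0.483 -0.313] mid [ 0.4791 -0.3173]
scene 0.3 72 [ 0.462 -0.334] [ 0.493 -0.302] mid [ 0.4774 -0.3176]
[0.533, 0.02, 0.345] shift [ 1.522  0.814 -0.018] turn [-0.0003 -0.0003 -0.    ] mm 345.0
[0.529, 0.019, 0.345] shift [ 1.523  0.793 -0.018] turn [-0.0003 -0.0003 -0.    ] mm 344.0
```

The brush is upright, with collar and bristle centres both at TCP + (0.005,0.002) and the tip at TCP z − 0.165. The TCP target over the beaker is (0.5283,0.018).

```bash
python3 -m handwheel '[[[0.1,0.05,0],[0,0,0]],[[0.3,0.15,0],[0,0,0]],[[0.5,0.26,0],[0,0,0]],[[0.7,0.37,0],[0,0,0]],[[0.76,0.395,0],[0,0,0]]]'
python3 -m handwheel '[[[0.2,0.1,0],[0,0,0]],[[0.4,0.2,0],[0,0,0]],[[0.6,0.3,0],[0,0,0]],[[0.72,0.37,0],[0,0,0]],[[0.76,0.395,0],[0,0,0]]]'
python3 -m handwheel '[[[0,0,0],[0,0,0]],[[0,0,0],[0,0,0]],[[0,0,0],[0,0,0]]]'
python3 - <<'E'
from h import *
o=get_obs();print(o["tool_pos"],o["opening"])
slices([.19,.2,.21,.22,.23,.26,.27,.3],[.533,.02])
go([.5283,.018,.345],[.5283,.018,.29],[.5283,.018,.179])
E
```

```text
clock: 4.88
tool_pos: [0.5009, -0.1482, 0.3413]
orientation: [-179.9, -0.1, 108.0]
force: [1.0, -1.6, -0.8]
opening: 0.0217
clock: 5.3
tool_pos: [0.5294, 0.022, 0.341]
orientation: [-179.9, -0.0, 108.2]
force: [0.3, 0.0, -0.6]
opening: 0.0217
clock: 5.55
tool_pos: [0.5288, 0.0172, 0.3418]
orientation: [-179.9, 0.0, 108.0]
force: [-0.4, -0.3, -0.9]
opening: 0.0215
[0.52882549 0.01722142 0.34181992] 0.02150390127076278
scene 0.19 68 [ 0.527 -0.002] [0.559 0.044] mid [0.5428 0.0208]
scene 0.2 63 [ 0.526 -0.001] [0.559 0.044] mid [0.5427 0.0215]
scene 0.21 58 [ 0.526 -0.005] [0.561 0.044] mid [0.5434 0.0195]
scene 0.22 58 [ 0.522 -0.007] [0.559 0.043] mid [0.5405 0.0184]
scene 0.23 356 [ 0.506 -0.007] [0.56  0.044] mid [0.533  0.0185]
scene 0.26 15 [0.532 0.016] [0.54  0.023] mid [0.5356 0.0196]
scene 0.27 13 [0.535 0.013] [0.539 0.023] mid [0.537  0.0181]
scene 0.3 90 [0.523 0.003] [0.55  0.034] mid [0.5365 0.0183]
top 0.19 21 [ 0.507 -0.007] [0.526 0.042] mid [0.5169 0.0173]
top 0.2 31 [ 0.507 -0.005] [0.521 0.039] mid [0.514  0.0174]
top 0.21 17 [ 0.507 -0.005] [0.522 0.031] mid [0.5145 0.0134]
top 0.22 20 [ 0.508 -0.006] [0.523 0.039] mid [0.5153 0.0164]
top 0.23 252 [ 0.508 -0.008] [0.542 0.037] mid [0.5251 0.0145]
top 0.3 13 [0.517 0.005] [0.535 0.02 ] mid [0.5262 0.0124]
[0.5283, 0.018, 0.345] shift [ 0.007 -0.001 -0.014] turn [-0.0001  0.     -0.0002] mm 3.0
[0.5283, 0.018, 0.29] shift [ 0.007 -0.001  0.261] turn [-0.0001  0.     -0.0002] mm 52.0
[0.5283, 0.018, 0.179] shift [ 0.007 -0.001  0.816] turn [-0.0001  0.     -0.0002] mm 163.0
```

View pics/scene_last.png

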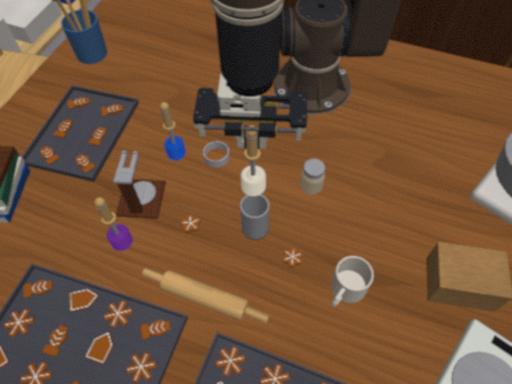

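The scene picture shows the brush upright over the beaker, bristles at (253,180) and rim at (255,200). It sits about 1.5 mm short in y. Lowering with that correction, slowing near the floor.

```bash
python3 -m handwheel '[[[0.007,0,0.06],[0,0,0]],[[0.007,0,0.15],[0,0,0]],[[0.007,0,0.24],[0,0,0]],[[0.007,0,0.33],[0,0,0]],[[0.007,0,0.4],[0,0,0]]]'
python3 -m handwheel '[[[0,0,0.09],[0,0,0]],[[0,0,0.18],[0,0,0]],[[0,0,0.27],[0,0,0]],[[0,0,0.32],[0,0,0]],[[0,0,0.34],[0,0,0]]]'
python3 -m handwheel '[[[0,0,0],[0,0,0]],[[0,0,0],[0,0,0]]]'
python3 - <<'E'
from h import *
o=get_obs();print(o["tool_pos"],o["opening"],o["force"])
slices([.12,.13,.14,.15],[.533,.02])
s=snapshot("scene");W=cloud(s)[185:245,232:280].reshape(-1,3);r=W[(W[:,2]>.10)&(W[:,2]<.118)];print(r.min(0),r.max(0))
go([.5285,.0185,.178])
E
```

```text
clock: 6.07
tool_pos: [0.5281, 0.0179, 0.2612]
orientation: [-180.0, -0.0, 107.9]
force: [0.1, -0.5, -2.2]
opening: 0.0213
clock: 6.48
tool_pos: [0.5279, 0.0181, 0.193]
orientation: [-179.9, -0.0, 107.9]
force: [0.7, -0.3, -1.1]
opening: 0.0216
clock: 6.65
tool_pos: [0.5293, 0.0189, 0.1953]
orientation: [180.0, 0.0, 108.0]
force: [-0.2, 1.0, -0.2]
opening: 0.0213
[0.52925873 0.01888758 0.19533122] 0.021270609332309894 [-0.16318222  1.04846679 -0.17057741]
scene 0.12 9 [0.535 0.018] [0.539 0.025] mid [0.537  0.0216]
scene 0.13 7 [0.534 0.019] [0.539 0.025] mid [0.5364 0.0218]
scene 0.15 20 [0.529 0.005] [0.55  0.035] mid [0.5393 0.02  ]
[ 0.50179553 -0.01413327  0.10000362] [0.56787969 0.05404638 0.11788225]
[0.5285, 0.0185, 0.178] shift [-0.003 -0.006  0.088] turn [ 0.0003  0.     -0.    ] mm 18.0
```

```bash
python3 -m handwheel '[[[0,0,0.03],[0,0,0]],[[0,0,0.06],[0,0,0]],[[0,0,0.085],[0,0,0]],[[0,0,0.088],[0,0,0]],[[0,0,0.088],[0,0,0]]]'
python3 -m handwheel '[[[0,0,0],[0,0,0]],[[0,0,0],[0,0,0]],[[0,0,0],[0,0,0]]]'
python3 - <<'E'
from h import *
o=get_obs();print(o["tool_pos"],o["opening"],o["force"])
s=snapshot("scene");W=cloud(s)
m=(np.hypot(W[...,0]-.535,W[...,1]-.02)<.025)&(W[...,2]>.113)&(W[...,2]<.15);w=W[m];print(m.sum(),w.min(0),w.max(0))
c=w[(w[:,2]>.125)];print(np.histogram(c[:,2],np.arange(.125,.15,.0025)),[np.ptp(c[(c[:,2]>z)&(c[:,2]<z+.0025),1]).round(3) if ((c[:,2]>z)&(c[:,2]<z+.0025)).any() else 0 for z in np.arange(.125,.15,.0025)])
E
```

```text
clock: 7.22
tool_pos: [0.5284, 0.0191, 0.1763]
orientation: [-179.9, 0.0, 108.0]
force: [-0.1, -0.3, -1.1]
opening: 0.0218
clock: 7.47
tool_pos: [0.5289, 0.0193, 0.1772]
orientation: [180.0, 0.0, 108.0]
force: [0.8, 0.0, -1.1]
opening: 0.022
[0.52893146 0.0192675  0.17716404] 0.021971594834334557 [ 0.80096261  0.02091014 -1.10774477]
82 [0.52482051 0.00577583 0.11311909] [0.55051556 0.03555731 0.14988412]
(array([ 0,  0,  0,  0,  3,  5, 16, 30, 17]), array([0.125 , 0.1275, 0.13  , 0.1325, 0.135 , 0.1375, 0.14  , 0.1425,
       0.145 , 0.1475])) [0, 0, 0, 0, np.float64(0.017), np.float64(0.02), np.float64(0.028), np.float64(0.029), np.float64(0.028), np.float64(0.015)]
```

The collar's underside is at about 0.137, so the tip is about 6 mm above the floor. First stroke is done. Now up 72 mm and back down, twice more.

```bash
python3 -m handwheel '[[[0,0,-0.08],[0,0,0]],[[0,0,-0.17],[0,0,0]],[[0,0,-0.26],[0,0,0]],[[0,0,-0.34],[0,0,0]],[[0,0,-0.36],[0,0,0]]]'
python3 -m handwheel '[[[0,0,0],[0,0,0]],[[0,0,0],[0,0,0]],[[0,0,0],[0,0,0]]]'
python3 - <<'E'
from h import *
o=get_obs();print(o["tool_pos"],o["opening"],o["force"])
slices([.11,.12,.13,.14,.17,.18,.2,.21],[.533,.02],names=("scene",))
E
python3 -m handwheel '[[[0,0,0.07],[0,0,0]],[[0,0,0.16],[0,0,0]],[[0,0,0.25],[0,0,0]],[[0,0,0.33],[0,0,0]],[[0,0,0.355],[0,0,0]]]'
python3 -m handwheel '[[[0,0,0.01],[0,0,0]],[[0,0,0.01],[0,0,0]],[[0,0,0.01],[0,0,0]],[[0,0,0.01],[0,0,0]]]'
```

```text
clock: 7.93
tool_pos: [0.5301, 0.0194, 0.2519]
orientation: [179.7, 0.0, 108.0]
force: [-0.4, 0.1, -1.2]
opening: 0.0217
clock: 8.18
tool_pos: [0.5281, 0.0191, 0.2478]
orientation: [-179.9, -0.0, 108.0]
force: [0.0, -0.3, -0.8]
opening: 0.0214
[0.52813705 0.01910026 0.2477725 ] 0.021417447559041312 [ 0.03005174 -0.26232648 -0.80275899]
scene 0.11 98 [ 0.508 -0.012] [0.567 0.054] mid [0.5375 0.0208]
scene 0.12 56 [ 0.522 -0.   ] [0.559 0.046] mid [0.5403 0.023 ]
scene 0.13 161 [ 0.508 -0.006] [0.56  0.046] mid [0.5338 0.0198]
scene 0.14 179 [ 0.51  -0.003] [0.558 0.044] mid [0.5345 0.0208]
scene 0.17 10 [0.533 0.016] [0.538 0.025] mid [0.5353 0.0202]
scene 0.18 12 [0.533 0.016] [0.539 0.025] mid [0.5356 0.0204]
scene 0.2 9 [0.536 0.017] [0.548 0.035] mid [0.542  0.0259]
scene 0.21 81 [0.522 0.005] [0.549 0.036] mid [0.5355 0.0204]
clock: 8.65
tool_pos: [0.527, 0.0187, 0.1747]
orientation: [-179.7, -0.0, 108.0]
force: [-1.5, -0.5, -0.7]
opening: 0.0221
clock: 8.98
tool_pos: [0.5293, 0.0194, 0.1769]
orientation: [179.9, 0.0, 108.0]
force: [-1.4, -0.3, -0.3]
opening: 0.0215
```

```bash
python3 -m handwheel '[[[0,0,-0.08],[0,0,0]],[[0,0,-0.17],[0,0,0]],[[0,0,-0.26],[0,0,0]],[[0,0,-0.34],[0,0,0]],[[0,0,-0.36],[0,0,0]]]'
python3 -m handwheel '[[[0,0,0],[0,0,0]],[[0,0,0],[0,0,0]],[[0,0,0],[0,0,0]]]'
python3 -m handwheel '[[[0,0,0.07],[0,0,0]],[[0,0,0.16],[0,0,0]],[[0,0,0.25],[0,0,0]],[[0,0,0.33],[0,0,0]],[[0,0,0.355],[0,0,0]]]'
python3 -m handwheel '[[[0,0,0.01],[0,0,0]],[[0,0,0.01],[0,0,0]],[[0,0,0.01],[0,0,0]],[[0,0,0.01],[0,0,0]]]'
python3 - <<'E'
from h import *
slices([.13,.14,.15],[.533,.02],names=("scene",))
E
```

```text
clock: 9.4
tool_pos: [0.5303, 0.0195, 0.2517]
orientation: [179.7, 0.0, 108.0]
force: [1.4, 0.1, -1.7]
opening: 0.0214
clock: 9.65
tool_pos: [0.5282, 0.0191, 0.247]
orientation: [-179.9, -0.0, 108.0]
force: [-0.3, 0.9, -1.7]
opening: 0.0216
clock: 10.07
tool_pos: [0.5268, 0.0187, 0.1735]
orientation: [-179.7, -0.0, 108.0]
force: [-0.9, 0.4, -1.5]
opening: 0.0216
clock: 10.4
tool_pos: [0.5294, 0.0194, 0.1759]
orientation: [179.9, 0.0, 108.0]
force: [-0.4, 0.1, -0.7]
opening: 0.0214
scene 0.13 14 [0.533 0.013] [0.549 0.032] mid [0.5414 0.0229]
scene 0.14 66 [0.524 0.004] [0.55  0.036] mid [0.537  0.0202]
scene 0.15 22 [0.531 0.013] [0.545 0.031] mid [0.5381 0.022 ]
```

Three strokes done. Raising out and going back to the spot in front of the fork.

```bash
python3 -m handwheel '[[[0,0,-0.08],[0,0,0]],[[0,0,-0.2],[0,0,0]],[[0,0,-0.35],[0,0,0]],[[0,0,-0.5],[0,0,0]],[[0,0,-0.65],[0,0,0]]]'
python3 -m handwheel '[[[0,0,-0.13],[0,0,0]],[[0,0,-0.18],[0,0,0]],[[0,0,-0.18],[0,0,0]],[[0,0,-0.18],[0,0,0]]]'
python3 - <<'E'
from h import *
o=get_obs();print(o["tool_pos"])
for n,b in(("scene",(slice(185,245),slice(232,280))),("top",(slice(172,222),slice(222,268)))):
    s=snapshot(n);W=cloud(s)[b].reshape(-1,3);r=W[(W[:,2]>.104)&(W[:,2]<.118)];print(n,r.min(0),r.max(0),len(r))
go([.50,-.15,.342],[.4725,-.320,.342])
E
```

```text
clock: 10.87
tool_pos: [0.5286, 0.0191, 0.3071]
orientation: [179.9, -0.0, 108.0]
force: [0.0, 0.4, -1.7]
opening: 0.0215
clock: 11.2
tool_pos: [0.5286, 0.0193, 0.341]
orientation: [179.9, -0.0, 108.0]
force: [0.4, -0.2, -2.7]
opening: 0.0216
[0.52860587 0.01934269 0.34102602]
scene [ 0.49952038 -0.01246747  0.10409897] [0.56757659 0.0534669  0.11384607] 161
top [ 0.49940099 -0.01219722  0.10417711] [0.54665549 0.05361056 0.11431166] 111
[0.5, -0.15, 0.342] shift [-0.761 -0.395 -0.012] turn [-0.0003 -0.0001 -0.    ] mm 171.0
[0.4725, -0.32, 0.342] shift [-1.527 -0.788 -0.012] turn [-0.0003 -0.0001 -0.    ] mm 344.0
```

```bash
python3 -m handwheel '[[[-0.1,-0.05,0],[0,0,0]],[[-0.3,-0.15,0],[0,0,0]],[[-0.5,-0.26,0],[0,0,0]],[[-0.7,-0.37,0],[0,0,0]],[[-0.765,-0.395,0],[0,0,0]]]'
python3 -m handwheel '[[[-0.2,-0.1,0],[0,0,0]],[[-0.4,-0.2,0],[0,0,0]],[[-0.6,-0.3,0],[0,0,0]],[[-0.72,-0.37,0],[0,0,0]],[[-0.76,-0.395,0],[0,0,0]]]'
python3 -m handwheel '[[[0,0,0],[0,0,0]],[[0,0,0],[0,0,0]],[[0,0,0],[0,0,0]]]'
python3 - <<'E'
from h import *
o=get_obs();print(o["tool_pos"],o["opening"])
u=np.array([np.cos(np.radians(18)),np.sin(np.radians(18))]);v=np.array([-u[1],u[0]]);c0=np.array([.553,-.2915])
for n,b in (("scene",(slice(130,225),slice(95,175))),("top",(slice(145,230),slice(335,425)))):
    s=snapshot(n);save(s,n+"_b.png");W=cloud(s);w=W[b].reshape(-1,3)
    g=w[(w[:,2]>.147)&(w[:,2]<.163)&(np.hypot(w[:,0]-.567,w[:,1]+.288)<.06)]
    print(n,len(g),cv2.minAreaRect(g[:,:2].astype(np.float32)))
    a=(g[:,:2]-c0)@u;e=(g[:,:2]-c0)@v
    for lo in np.arange(-.035,.07,.006):
        q=(a>lo)&(a<=lo+.006)
        if q.any():
            es=np.sort(e[q]);gaps=np.diff(es);k=gaps.argmax() if len(gaps) else 0
            print(round(lo,3),q.sum(),"e",es[0].round(4),es[-1].round(4),"gap",es[k].round(4),es[min(k+1,len(es)-1)].round(4),g[q][:,2].max().round(3))
    # held brush in same frame
    m=np.hypot(W[...,0]-o["tool_pos"][0],W[...,1]-o["tool_pos"][1])<.045
    for lo,hi in((.19,.24),(.245,.295),(.298,.309)):
        p=W[m&(W[...,2]>lo)&(W[...,2]<hi)]
        if len(p): q=p[:,:2]-c0;print(" brush",lo,len(p),"a",(q@u).min().round(4),(q@u).max().round(4),"e",(q@v).min().round(4),(q@v).max().round(4))
E
```

```text
clock: 11.72
tool_pos: [0.4992, -0.1533, 0.3396]
orientation: [-179.8, -0.0, 108.0]
force: [-0.5, 1.2, -0.9]
opening: 0.0211
clock: 12.13
tool_pos: [0.471, -0.3236, 0.3386]
orientation: [-179.8, -0.1, 107.8]
force: [0.8, 0.4, -1.2]
opening: 0.0215
clock: 12.38
tool_pos: [0.4727, -0.319, 0.34]
orientation: [-179.9, -0.1, 108.0]
force: [0.0, 0.2, -0.4]
opening: 0.0214
[ 0.47267709 -0.31900491  0.34001116] 0.021384229399518586
scene 483 ((0.5671055912971497, -0.2881750762462616), (0.08918070048093796, 0.04107499122619629), 18.38283348083496)
-0.035 3 e -0.013 0.0135 gap -0.009 0.0135 0.156
-0.029 32 e -0.0196 0.0182 gap -0.0074 0.007 0.161
-0.023 25 e -0.0189 0.0189 gap -0.0082 0.0085 0.162
-0.017 22 e -0.021 0.0192 gap -0.0091 0.0071 0.157
-0.011 22 e -0.0187 0.0171 gap -0.0081 0.0084 0.157
-0.005 24 e -0.0193 0.0188 gap -0.0086 0.0075 0.159
0.001 22 e -0.0192 0.0183 gap -0.009 0.0081 0.157
0.007 28 e -0.0201 0.0187 gap -0.0089 0.0075 0.158
0.013 26 e -0.0207 0.0191 gap -0.0057 -0.0006 0.158
0.019 35 e -0.0204 0.0185 gap -0.0021 0.0008 0.158
0.025 39 e -0.0216 0.019 gap 0.0132 0.0157 0
[... 379 characters left out ...]
a -0.092 -0.0638 e -0.0165 0.0142
top 462 ((0.5787298679351807, -0.28444117307662964), (0.06209545210003853, 0.04191653057932854), 17.46307373046875)
-0.005 11 e 0.0112 0.0187 gap 0.0143 0.0163 0.158
0.001 19 e 0.0078 0.0184 gap 0.0147 0.0162 0.158
0.007 31 e -0.0189 0.0187 gap -0.0085 0.006 0.156
0.013 45 e -0.0211 0.0188 gap 0.0041 0.007 0.158
0.019 54 e -0.0205 0.0187 gap -0.0031 -0.0012 0.159
0.025 57 e -0.0209 0.0197 gap -0.0209 -0.0185 0.158
0.031 54 e -0.0203 0.019 gap -0.0058 -0.0036 0.159
0.037 56 e -0.0223 0.0188 gap 0.0068 0.0092 0.158
0.043 55 e -0.0202 0.0196 gap -0.0192 -0.0165 0.158
0.049 55 e -0.022 0.0191 gap 0.0073 0.01 0.158
0.055 25 e -0.0209 0.019 gap 0.0111 0.0145 0.157
```

The slot's centre line is at e≈−0.5 mm and the brush's at −1.0 mm, so they're aligned. The brush is 78–79 mm in front of the seat. Lowering to 12 mm above the hanging height.

```bash
python3 -m handwheel '[[[0.003,0,0.08],[0,0,0]],[[0.003,0,0.24],[0,0,0]],[[0.003,0,0.42],[0,0,0]],[[0.003,0,0.58],[0,0,0]],[[0.003,0,0.655],[0,0,0]]]'
python3 -m handwheel '[[[0,0,0],[0,0,0]],[[0,0,0],[0,0,0]],[[0,0,0],[0,0,0]]]'
python3 - <<'E'
from h import *
o=get_obs();print(o["tool_pos"],o["opening"])
slices([.14,.15,.16,.17,.18],[.477,-.317])
u=np.array([.951,.309]);go([*(o["tool_pos"][:2]+.0785*u),.208])
E
python3 -c "
import cv2;a=cv2.imread('pics/scene_last.png')[110:230,90:200];cv2.imwrite('pics/c3.png',cv2.resize(a,(550,600),interpolation=cv2.INTER_CUBIC))"
```

```text
clock: 12.9
tool_pos: [0.4711, -0.317, 0.2059]
orientation: [-179.8, -0.2, 108.1]
force: [0.2, -1.0, -1.5]
opening: 0.0213
clock: 13.15
tool_pos: [0.4738, -0.319, 0.2117]
orientation: [179.9, 0.1, 108.1]
force: [1.0, -0.2, -0.5]
opening: 0.0219
[ 0.4738006  -0.31902053  0.21173726] 0.021909645615433175
scene 0.14 11 [ 0.477 -0.319] [ 0.484 -0.312] mid [ 0.4804 -0.3154]
scene 0.15 9 [ 0.477 -0.321] [ 0.483 -0.313] mid [ 0.4801 -0.3167]
scene 0.17 62 [ 0.464 -0.334] [ 0.495 -0.301] mid [ 0.4794 -0.3172]
scene 0.18 30 [ 0.474 -0.324] [ 0.492 -0.303] mid [ 0.4827 -0.3136]
[np.float64(0.5484540970917245), np.float64(-0.29476403193806633), 0.208] shift [0.    0.393 0.021] turn [0.0004 0.0003 0.0001] mm 79.0
```

View pics/c3.png

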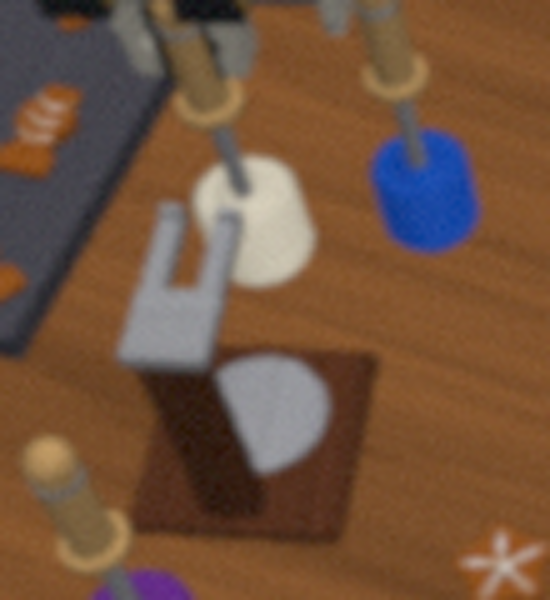

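The crop shows the empty fork at (195,260), with the stem just in front of the opening and the collar at (208,100) above fork height. Moving in along the slot.

```bash
python3 -m handwheel '[[[0,0.06,0.015],[0,0,0]],[[0,0.15,0.015],[0,0,0]],[[0,0.24,0.015],[0,0,0]],[[0,0.33,0.015],[0,0,0]],[[0,0.385,0.015],[0,0,0]]]'
python3 -m handwheel '[[[0,0,0],[0,0,0]],[[0,0,0],[0,0,0]],[[0,0,0],[0,0,0]]]'
python3 - <<'E'
from h import *
o=get_obs();print(o["tool_pos"],o["opening"],o["force"])
slices([.1,.16,.165,.17,.175,.18],[.553,-.2915],r=.02)
go([.549,-.2953,.1955])
E
```

```text
clock: 13.67
tool_pos: [0.5487, -0.2945, 0.2073]
orientation: [179.9, 0.0, 108.0]
force: [0.9, 0.2, -1.5]
opening: 0.0215
clock: 13.92
tool_pos: [0.5457, -0.2952, 0.2068]
orientation: [-180.0, -0.0, 108.0]
force: [-0.7, 0.9, -0.7]
opening: 0.0213
[ 0.54573029 -0.29516975  0.20682422] 0.021289892700955444 [-0.74898147  0.85169154 -0.732396  ]
scene 0.1 40 [ 0.535 -0.29 ] [ 0.569 -0.274] mid [ 0.5523 -0.2825]
scene 0.16 12 [ 0.545 -0.299] [ 0.565 -0.277] mid [ 0.555 -0.288]
scene 0.165 68 [ 0.537 -0.308] [ 0.567 -0.277] mid [ 0.5518 -0.2927]
scene 0.17 72 [ 0.537 -0.308] [ 0.567 -0.277] mid [ 0.5518 -0.2927]
scene 0.175 30 [ 0.545 -0.299] [ 0.567 -0.28 ] mid [ 0.5557 -0.2895]
scene 0.18 26 [ 0.548 -0.298] [ 0.562 -0.283] mid [ 0.5552 -0.2905]
[0.549, -0.2953, 0.1955] shift [-0.005  0.017  0.058] turn [-0.     -0.     -0.0001] mm 12.0
```

```bash
python3 -m handwheel '[[[0.001,0.008,0.02],[0,0,0]],[[0.001,0.008,0.04],[0,0,0]],[[0.001,0.008,0.056],[0,0,0]],[[0.001,0.008,0.056],[0,0,0]],[[0.001,0.008,0.056],[0,0,0]]]'
python3 -m handwheel '[[[0,0,0],[0,0,0]],[[0,0,0],[0,0,0]],[[0,0,0],[0,0,0]]]'
python3 - <<'E'
from h import *
o=get_obs();print(o["tool_pos"],o["opening"],o["force"],o["moment"])
slices([.145,.15,.155,.16,.165,.17],[.553,-.2915],r=.02,names=("scene",))
E
```

```text
clock: 14.43
tool_pos: [0.547, -0.2946, 0.1955]
orientation: [-180.0, -0.0, 108.0]
force: [0.1, 0.8, -1.0]
opening: 0.0214
clock: 14.68
tool_pos: [0.5472, -0.2947, 0.1957]
orientation: [-180.0, -0.0, 108.0]
force: [-0.3, 0.1, -1.3]
opening: 0.022
[ 0.54720677 -0.29466875  0.19566307] 0.021965198551317584 [-0.33766638  0.14872877 -1.32869271] [ 0.00434665  0.05573172 -0.02193414]
scene 0.145 37 [ 0.536 -0.309] [ 0.571 -0.272] mid [ 0.5539 -0.2902]
scene 0.15 69 [ 0.535 -0.309] [ 0.572 -0.272] mid [ 0.5535 -0.2902]
scene 0.155 84 [ 0.535 -0.308] [ 0.572 -0.273] mid [ 0.5535 -0.2905]
scene 0.16 61 [ 0.539 -0.308] [ 0.568 -0.277] mid [ 0.5536 -0.2924]
scene 0.165 28 [ 0.548 -0.298] [ 0.564 -0.282] mid [ 0.5557 -0.2896]
scene 0.17 28 [ 0.548 -0.299] [ 0.563 -0.282] mid [ 0.5555 -0.2903]
```

Collar is down at about fork height but its weight is still on the gripper (−1.3 N). Lowering in small steps until the fork takes it.

```bash
python3 -m handwheel '[[[0,0,0.004],[0,0,0]],[[0,0,0.006],[0,0,0]],[[0,0,0.006],[0,0,0]],[[0,0,0.006],[0,0,0]]]'
python3 -m handwheel '[[[0,0,0.004],[0,0,0]],[[0,0,0.006],[0,0,0]],[[0,0,0.006],[0,0,0]],[[0,0,0.006],[0,0,0]]]'
```

```text
clock: 15.07
tool_pos: [0.5474, -0.2947, 0.1953]
orientation: [180.0, 0.0, 108.0]
force: [-1.9, 2.3, 5.8]
opening: 0.0215
clock: 15.4
tool_pos: [0.5474, -0.2947, 0.1952]
orientation: [179.9, 0.1, 108.0]
force: [-4.3, 3.6, 12.6]
opening: 0.0215
```

```bash
python3 -m handwheel '[[[0,0,-0.005],[0,0,0]],[[0,0,-0.008],[0,0,0]],[[0,0,-0.008],[0,0,0]]]'
python3 -m handwheel '[[[0,0,0],[0,0,0]],[[0,0,0],[0,0,0]],[[0,0,0],[0,0,0]],[[0,0,0],[0,0,0]],[[0,0,0],[0,0,0]]]' -0.3
python3 -m handwheel '[[[0,0,0],[0,0,0]],[[0,0,0],[0,0,0]],[[0,0,0],[0,0,0]],[[0,0,0],[0,0,0]],[[0,0,0],[0,0,0]]]' -0.3
python3 - <<'E'
from h import *
slices([.04,.06,.08,.09,.155,.16,.165,.17,.22,.23],[.553,-.2915],r=.02)
E
```

```text
clock: 15.65
tool_pos: [0.5474, -0.2947, 0.1953]
orientation: [180.0, 0.0, 108.0]
force: [-2.0, 1.3, 5.9]
opening: 0.0212
clock: 16.07
tool_pos: [0.5472, -0.2946, 0.1946]
orientation: [-180.0, -0.0, 108.0]
force: [-0.5, 0.1, -0.3]
opening: 0.0494
clock: 16.48
tool_pos: [0.5473, -0.2947, 0.195]
orientation: [180.0, 0.0, 108.0]
force: [-0.5, -0.2, -0.2]
opening: 0.0569
scene 0.08 84 [ 0.534 -0.299] [ 0.571 -0.272] mid [ 0.5525 -0.2856]
scene 0.09 20 [ 0.539 -0.295] [ 0.562 -0.276] mid [ 0.5504 -0.2857]
scene 0.155 89 [ 0.535 -0.307] [ 0.572 -0.273] mid [ 0.5531 -0.29  ]
scene 0.16 61 [ 0.537 -0.307] [ 0.569 -0.278] mid [ 0.553  -0.2925]
scene 0.165 24 [ 0.549 -0.299] [ 0.564 -0.282] mid [ 0.5564 -0.2904]
scene 0.17 27 [ 0.547 -0.299] [ 0.564 -0.282] mid [ 0.5554 -0.2902]
scene 0.22 29 [ 0.542 -0.299] [ 0.563 -0.283] mid [ 0.5529 -0.2906]
scene 0.23 26 [ 0.544 -0.3  ] [ 0.563 -0.283] mid [ 0.5535 -0.2917]
```

Released; the brush sits at the seat and is upright. Raising straight up, then checking.

```bash
python3 -m handwheel '[[[0,0,-0.08],[0,0,0]],[[0,0,-0.2],[0,0,0]],[[0,0,-0.35],[0,0,0]],[[0,0,-0.5],[0,0,0]],[[0,0,-0.65],[0,0,0]]]'
python3 -m handwheel '[[[0,-0.15,0],[0,0,0]],[[0,-0.3,0],[0,0,0]],[[0,-0.5,0],[0,0,0]],[[0,-0.7,0],[0,0,0]],[[0,-0.7,0],[0,0,0]]]'
python3 -m handwheel '[[[0,0,0],[0,0,0]],[[0,0,0],[0,0,0]],[[0,0,0],[0,0,0]],[[0,0,0],[0,0,0]],[[0,0,0],[0,0,0]]]'
python3 - <<'E'
from h import *
slices([.08,.155,.16,.17,.19,.21,.225,.23],[.553,-.2915],r=.02)
for n,b in(("scene",(slice(185,245),slice(232,280))),("top",(slice(172,222),slice(222,268)))):
    s=snapshot(n);W=cloud(s);w=W[b].reshape(-1,3);r=w[(w[:,2]>.104)&(w[:,2]<.118)];print(n,r.min(0),r.max(0))
for nm,(u,v) in dict(mug=(137,172),jar=(202,275),cutter=(322,272),ca=(200,184),cb=(308,183)).items(): print(nm,W[v,u].round(3))
E
```

```text
clock: 17.0
tool_pos: [0.547, -0.2946, 0.3264]
orientation: [-180.0, -0.0, 108.0]
force: [1.2, 0.2, 0.6]
opening: 0.0572
clock: 17.42
tool_pos: [0.4091, -0.3388, 0.3262]
orientation: [180.0, 0.0, 107.9]
force: [0.9, -0.3, -0.0]
opening: 0.0567
clock: 17.83
tool_pos: [0.4149, -0.3376, 0.3245]
orientation: [-180.0, -0.0, 108.0]
force: [-0.2, -0.5, 0.2]
opening: 0.0569
scene 0.08 82 [ 0.533 -0.3  ] [ 0.571 -0.272] mid [ 0.5522 -0.2864]
scene 0.155 88 [ 0.537 -0.309] [ 0.572 -0.272] mid [ 0.5543 -0.2904]
scene 0.16 67 [ 0.537 -0.309] [ 0.568 -0.277] mid [ 0.5525 -0.2926]
scene 0.17 29 [ 0.546 -0.301] [ 0.563 -0.283] mid [ 0.5546 -0.2917]
scene 0.19 26 [ 0.546 -0.298] [ 0.564 -0.282] mid [ 0.555  -0.2898]
scene 0.21 31 [ 0.544 -0.3  ] [ 0.563 -0.282] mid [ 0.5535 -0.2908]
scene 0.225 49 [ 0.542 -0.301] [ 0.563 -0.281] mid [ 0.5527 -0.2909]
scene 0.23 55 [ 0.544 -0.301] [ 0.563 -0.281] mid [ 0.5536 -0.2909]
top 0.08 122 [ 0.533 -0.303] [ 0.571 -0.272] mid [ 0.5521 -0.2877]
top 0.155 113 [ 0.534 -0.307] [ 0.573 -0.274] mid [ 0.5533 -0.2907]
top 0.16 82 [ 0.537 -0.307] [ 0.567 -0.279] mid [ 0.552  -0.2928]
top 0.17 27 [ 0.541 -0.298] [ 0.561 -0.282] mid [ 0.5507 -0.2903]
top 0.19 27 [ 0.541 -0.297] [ 0.56  -0.282] mid [ 0.5504 -0.2897]
top 0.21 32 [ 0.541 -0.296] [ 0.563 -0.282] mid [ 0.552  -0.2891]
top 0.225 68 [ 0.541 -0.302] [ 0.562 -0.282] mid [ 0.5514 -0.2923]
top 0.23 92 [ 0.542 -0.302] [ 0.562 -0.283] mid [ 0.5518 -0.2928]
scene [ 0.50003624 -0.01311893  0.10434176] [0.56689035 0.05387987 0.1148988 ]
top [ 0.49983183 -0.01213479  0.10413654] [0.56511699 0.05361774 0.11418674]
mug [0.606 0.289 0.006]
jar [0.359 0.11  0.086]
cutter [ 0.364 -0.168  0.001]
ca [0.576 0.13  0.012]
cb [ 0.582 -0.138  0.01 ]
```

View pics/scene_last.png

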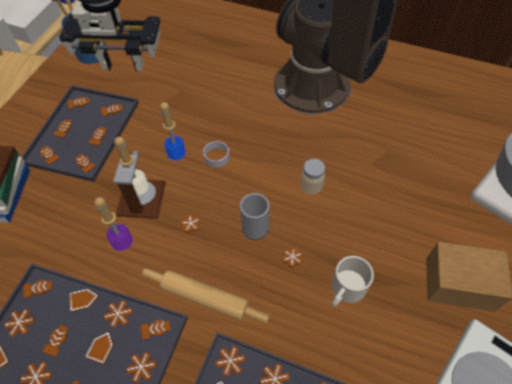

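The picture shows the brush hanging upright in the fork at (123,145)–(145,190). The beaker at (255,215) and everything else are in place, and the gripper is clear. Handing in.

```bash
python3 -c "
from plant import *
print(close_job())"
```

```text
the job is handed in; nothing more can be done
None
```

The job is done and handed in at about 18 s on the clock; no verdict was reported. I took the cream-bristled brush out of the fork and scrubbed the beaker three times, drawing the bristles above the rim after the first two. Then I hung the brush back by its collar and let go.

**Strokes:** the tip went to about 6 mm above the inner floor each time. That was worked out from the tool height and checked against the collar in the camera after the first stroke. On the first draw-up the bristles measured about 30 mm above the rim; the second reached the same height but was not photographed. No reading in the beaker went above about 2.5 N.

**Last checks:**
- **Brush:** it hangs upright within about 2 mm of the seat, with its collar at fork height.
- **Beaker:** it stands within about 1 mm of its start.
- **Other things:** the mug, jar, cutter and biscuits read as before, and the gripper is clear.

One thing did not go as planned. At the expected height the fork had not yet taken the brush's weight, so I lowered it a little more. That pressed the collar on the fork with up to 12.6 N, and I backed off before releasing. No check failed at the end.

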